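# Pack a leatherworking class tub in layers

### The job

Pack the empty white tool tub for the next leather class. First lay the box of brass rivets and the box of silver eyelets flat on the bottom of the tub, then set the grey lift-out tray fully home in the tub over them, and last stand the wax tin in one half of the tray and the spool of red thread in the other half. Leave the box of red beads and the spool of blue thread where they are.

Things in the scene. Friction and masses are not known exactly. Their poses are not given: they have to be found in the camera images.
- tub: Empty white plastic tub, fixed (not the one full of red pliers far right). Inside 232 (x) x 140 (y) mm, walls and floor 4 mm, 72 mm high, rim 252 x 160. Origin: centre of its underside, x along the long side, z up. Corner posts 22 (x) x 18 (y) mm inside, tops 38 mm above the origin, carry the tray. Both boxes fit under it with finger room: 92 mm sides along y, centres at x = 52 and -52 mm.
- tray_grip (a point): Grey lift-out tray 220 (x) x 128 (y) x 32 mm, walls and floor 3 mm, 220 g. A cross wall 4 mm thick along y halves it and bears a finger grip, 14 (x) x 48 (y) mm, 26 to 54 mm above the tray's underside. Point: centre of the grip, 40 mm above the underside; x along the long side. Home in the tub (6 mm play, either way round) the point is 78 mm, its floor's top 41 mm above the tub's origin.
- rivets_mid (a point): Closed flat box of clear plastic with a hinged clear lid, 56 x 92 x 30 mm high, seen full of brass-yellow rivets. Point: its centre, 15 mm above its underside; x runs along the 56 mm side, y along the 92 mm side, z up. 220 g.
- eyelets_mid (a point): Closed flat box of clear plastic with a hinged clear lid, 56 x 92 x 30 mm high, seen full of silver-grey eyelets. Point: its centre, 15 mm above its underside; x runs along the 56 mm side, y along the 92 mm side, z up. 160 g.
- tin_mid (a point): Round aluminium tin of leather wax, 58 mm across, 28 mm high, with a dark brown and cream disc on its lid. Point: its centre, 14 mm above its underside; z up along its axis. 110 g.
- red_spool_mid (a point): Spool of red waxed thread standing on end, cream flanges 52 mm across top and bottom, a red disc on top, 42 mm high. Point: its centre, 21 mm above its underside; z up along its axis. 70 g.
- beads_mid (a point): Closed flat box of clear plastic with a hinged clear lid, 56 x 92 x 30 mm high, seen full of red beads. Point: its centre, 15 mm above its underside; x runs along the 56 mm side, y along the 92 mm side, z up. 120 g. To be left where it is.
- blue_spool_mid (a point): Spool of blue waxed thread, otherwise like the red one. To be left where it is.
There are look-alikes about, which are no part of the job. Of the things that look like the part that bears tin_mid, the middle-sized one is meant.

How it is judged:
By the outcome, as a careful person would: the job done as asked, in the order asked, and still so for the second after the job is handed in, with the robot touching nothing.
It also fails if it takes over 118 s, if anything falls off the work surface, if the arm or the gripper's body presses on something with over 40 N, if the wrist force passes 120 N, or if a joint passes its speed limit or range.

### The arm

A 6-joint arm with a two-finger parallel gripper is mounted at the origin on the work surface. World frame = base frame: x ahead of the robot, y to its left, z up, the work surface at z = 0. Lengths are in m, angles in rad, forces in N, time in s.
With the tool pointing down it reaches from about 0.3 to 0.775 m from the base axis. Payload 14.6 kg.
Tool frame: the origin (TCP) lies between the finger pads; the fingertips stand 14 mm ahead of it and the grasp point (between the pads) lies 5 mm behind it; z points along the fingers, y is the line along which they close (so a half turn about z gives the same grasp; the last joint's range is limited). The gripper opens to 94 mm and grips with 3 to 60 N. Pads are 16 mm wide; open, the fingers measure 119 mm over their backs; the gripper's body (75 mm by 177 mm) begins 78 mm behind the grasp point.
Start: joints at [-1.352, 0.3, 1.521, -0, 1.321, -0.067], TCP at [0.155, -0.528, 0.193] pointing down, gripper open.
Joint ranges: [-3.03, 3.03], [-0.79, 2.21], [0.23, 2.52], [-1.04, 4.18], [0, 3.07], [-2.55, 2.55]. Speed limits (rad/s): [2.22, 2.22, 2.57, 3.14, 3.14, 3.14].

### API

Orientations are given as [roll, pitch, yaw] about the fixed x, y, z axes, in that order (R = Rz(yaw) Ry(pitch) Rx(roll)).
In Python, from station import ctrl gives the robot as it stands. The module is installed in compiled form; this text tells all that it offers.
- The arm moves only by the tool move_arm, never from a script. Its argument "targets" is a list of rows, each a list of 7 numbers: the opening, from -1 (shut) to 1 (fully open), then the shift along the tool's x, y, z in units of 50 mm (1.0 is 50 mm), then the turn, a rotation vector about the tool's x, y, z in rad. A call has 1 to 12 rows; each row is the pose to reach, as a shift and turn from the pose commanded when the call began, along the tool's axes at that moment; what a row does not reach only later rows make up. A row lasts 1/10 s, in which the tool goes at most 50 mm and 8.59 degrees, less where a joint would pass 70% of its speed; a pose out of reach is approached as far as the arm can. A call with a gripper value outside its range is refused whole. The fingers move at their own pace and stop on an object; "grip_force" is the grip in N (left out, the last holds). Time passes only in rows, so rows that repeat a pose let the fingers close. It gives the time, the measured TCP pose, the force, the opening and the grip force at its end, in the units of the state.
- ctrl.get_obs(): the state, without advancing time (a new reading comes with each control period).
- ctrl.camera(name): name is "scene" or "top" or "wrist"; returns (picture, depth): 480x640x3 uint8, red, green, blue; 480x640 float32, m along the optical axis (not along the pixel's ray), 0 where there is no reading.
- ctrl.camera_params(name): a dict with "intrinsics" (3x3 intrinsics, pixels), "k1" (the pictures are not rectified: a ray, as slopes to the right and down, at radius r is drawn at 1 + k1 r^2 times it, then the intrinsics apply), "rvec" (rotation vector, rad) and "tvec" (3), from world to camera coordinates, as OpenCV has them; the wrist camera has in their place "T_tool_cam" (4x4, takes a point from camera to tool coordinates, whose origin is the TCP and whose axes are the flange's). Camera axes: x right, y down, z forward; pixel columns grow to the right and rows downward; lengths in m; the calibration is good to about 2 mm. A picture is of the moment at which its call begins: read the wrist's pose just before it. camera_params takes no time and is no camera call.
- ctrl.hand_in(): hands the job in; it is judged then, once.
Trained networks look in the newest picture that a camera, given by its name, has taken for a name from the list of things; names that differ only in an ending like _2 or _b are one class to them, and where a whole thing is asked for, a point or a joint stands for the part that bears it (a point fixed in the world has none). Each returns a list of dicts, best first, with "score" (0 to 1); they miss things now and then, are a little off and sometimes report something else, mostly with a low value. They report only what shows in the picture. A call takes as long as a camera call. They do not tell look-alikes from the thing itself.
- ctrl.cut_out(camera, target): "region" (480x640 bool, what is visible of it) and "point" ([column, row] in pixels, amid what is visible of it).
- ctrl.tip_of(camera, target): "point" ([column, row] in pixels: a listed point, or the origin of a listed thing).
The state is a dict: "time_s": time; "qpos": joint angles; "joint_vel": joint speeds; "tau": joint torques, N m; "ee_pos": TCP position; "eef_rot": TCP orientation; "force": force on the tool from outside, world axes, zero at the start; "moment": the same for the moment, N m; "grip_width": finger opening in m; "grip_force": force on a finger pad.
Only numpy, scipy, OpenCV 4.12 (cv2) and the standard library are available. Lean on these libraries where they do the work, as an engineer would, in place of code of your own. Each camera call takes 0.05 s, during which the arm holds its last target. There are 200 camera calls.

## Working session

There is one attempt and no reset: what is moved stays moved. The work goes in short steps, Python scripts to look and compute and a tool call to move; the robot and the scene stay as the last step left them, time stands still between calls to the robot, and variables do not carry over. Pictures are saved under pics/ and viewed, at most 14 in all, crops included, and the job is handed in when it is done.

Besides the shell and the picture viewer there is one more tool, called after "Request:" by a JSON object that holds its "name" and its "arguments". move_arm: Moves the arm, as the interface text tells. Its arguments: {"type":"object","properties":{"targets":{"type":"array"},"grip_force":{"type":"number"}},"required":["targets"]}

```bash
mkdir -p pics
cat > h.py <<'E'
import numpy as np, cv2
from station import ctrl
from scipy.spatial.transform import Rotation as R
def cam(n):
    o=ctrl.get_obs(); im,d=ctrl.camera(n); p=ctrl.camera_params(n); K=np.array(p['intrinsics'],float)
    if 'T_tool_cam' in p:
        T=np.eye(4); T[:3,:3]=R.from_euler('xyz',o['eef_rot']).as_matrix(); T[:3,3]=o['ee_pos']; M=T@np.array(p['T_tool_cam'])
    else:
        W=np.eye(4); W[:3,:3]=cv2.Rodrigues(np.array(p['rvec'],float))[0]; W[:3,3]=np.ravel(p['tvec']); M=np.linalg.inv(W)
    return im,d,K,p['k1'],M
def ray(c,uv):
    K,k1=c[2],c[3]
    uv=np.atleast_2d(np.array(uv,float)).reshape(-1,1,2)
    return cv2.undistortPoints(uv,K,np.array([k1,0,0,0.]))[:,0]
def cloud(c,mask):
    v,u=np.nonzero(mask&(c[1]>0)); s=ray(c,np.c_[u,v]); z=c[1][v,u]
    return (c[4]@np.c_[s*z[:,None],z,np.ones(len(z))].T).T[:,:3]
def atz(c,uv,z):
    s=ray(c,uv); d=np.c_[s,np.ones(len(s))]@c[4][:3,:3].T; o=c[4][:3,3]
    return o+d*((z-o[2])/d[:,2])[:,None]
def save(n,im): cv2.imwrite('pics/'+n,im[:,:,::-1])
E
python3 - <<'E'
from h import *
o=ctrl.get_obs(); print(o['ee_pos'],o['eef_rot'],o['time_s'])
for n in ['top','scene']:
    c=cam(n); save(n+'0.png',c[0]); print(n,c[4][:3,3])
    for t in ['tub','tray_grip','rivets_mid','eyelets_mid','tin_mid','red_spool_mid','beads_mid','blue_spool_mid'] if n=='top' else []:
        for r in ctrl.cut_out(n,t)[:5]:
            if r['score']<.25: continue
            P=cloud(c,r['region'])
            if len(P)==0: continue
            zt=np.percentile(P[:,2],95); Q=P[P[:,2]>zt-.008]
            rr=cv2.minAreaRect((Q[:,:2]*1000).astype(np.float32))
            print(t,round(r['score'],2),np.round(r['point']),'z',round(zt,3),np.round(rr[0]),np.round(rr[1]),round(rr[2]))
E
```

```text
[ 0.15499674 -0.52742018  0.19249021] [-3.14046137e+00 -9.41151791e-05  2.85767247e-01] 0.0
top [0.37961825 0.0194864  0.97361092]
tub 0.8 [495. 261.] z 0.073 [ 492. -305.] [251. 163.] 11
tray_grip 0.89 [164. 231.] z 0.032 [535. 299.] [221. 131.] 12
rivets_mid 0.68 [275. 291.] z 0.032 [437.  83.] [56. 92.] 19
rivets_mid 0.47 [284. 148.] z 0.045 [698.  75.] [50. 49.] 3
tin_mid 0.93 [363. 156.] z 0.031 [695. -71.] [56. 55.] 88
tin_mid 0.7 [233. 352.] z 0.042 [321. 152.] [77. 77.] 47
tin_mid 0.57 [410. 150.] z 0.023 [ 712. -168.] [42. 41.] 30
red_spool_mid 0.74 [359. 225.] z 0.045 [557. -68.] [50. 50.] 2
beads_mid 0.81 [360. 290.] z 0.032 [432. -71.] [92. 56.] 83
blue_spool_mid 0.55 [286. 151.] z 0.045 [698.  75.] [50. 49.] 3
scene [ 1.05778808 -0.18399658  0.74169182]
```

View pics/top0.png

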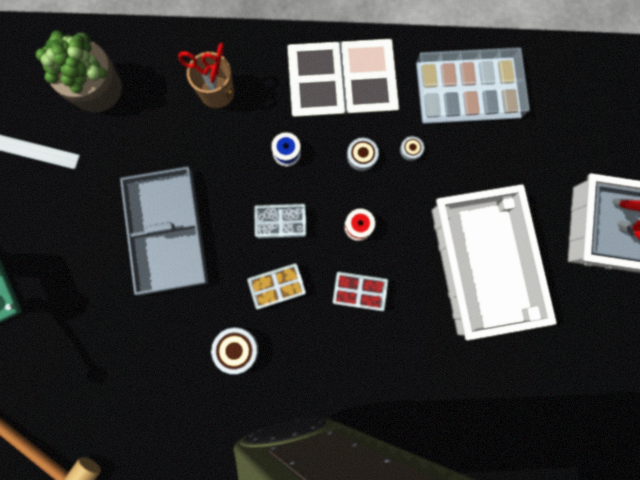

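View pics/scene0.png

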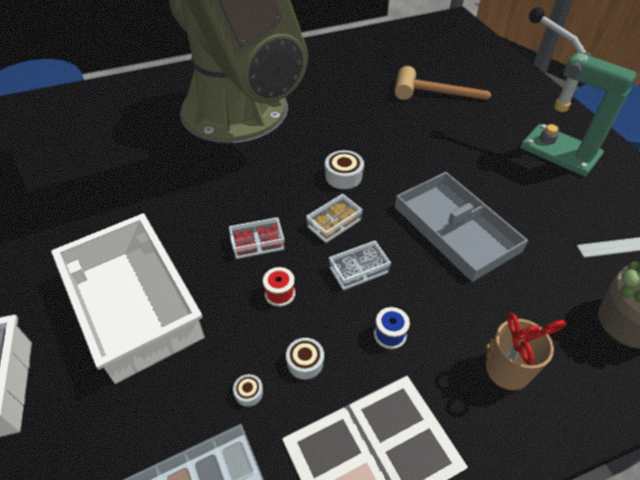

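The top view shows the scene from above. The candidates for each item are:
- **Tin:** (233,351) large, **(363,153) middle**, (412,148) small. The middle one measures about 56 mm, so I take it.
- **Rivets:** the yellow box at (276,286). The red box at (360,291) holds the beads.
- **Eyelets:** the grey box at (280,221).
- **Spools:** red at (360,224), blue at (286,149).
- **Tub:** the white one at (495,262). The one at (620,220) holds the pliers.
- **Tray:** (163,231).

Next I'll refine the poses and check one close crop.

```bash
cat >> h.py <<'E'
def rect(c,px,rad,zlo,zhi=1):
    m=np.zeros(c[1].shape,np.uint8); cv2.circle(m,px,rad,1,-1)
    P=cloud(c,m>0); Q=P[(P[:,2]>zlo)&(P[:,2]<zhi)]
    r=cv2.minAreaRect((Q[:,:2]*1000).astype(np.float32)); b=cv2.boxPoints(r); e=[b[1]-b[0],b[2]-b[1]]
    e=max(e,key=np.linalg.norm); a=np.degrees(np.arctan2(e[1],e[0]))%180
    return np.round(r[0],1),np.round(sorted(r[1]),1),'long axis deg',round(float(a),1),'zmax',np.round(np.percentile(Q[:,2],98),4)
def go(x,y,z,yawdeg,o=None):
    "shift (50 mm units, tool axes) and turn to TCP pose x,y,z in mm, from the measured pose"
    o=o or ctrl.get_obs(); A=R.from_euler('xyz',o['eef_rot']); G=R.from_euler('xyz',[np.pi,0,np.radians(yawdeg)])
    print(np.round(A.inv().apply(np.array([x,y,z])/1000-o['ee_pos'])/.05,3),np.round((A.inv()*G).as_rotvec(),3))
E
python3 - <<'E'
from h import *
c=cam('top')
for n,px,rad,zl,zh in [('tub',(495,262),92,.062,.09),('tray',(163,231),75,.022,.04),('grip',(163,231),32,.044,.07),('riv',(276,286),36,.02,.04),('eye',(280,221),34,.02,.04),('tin',(363,153),24,.02,.04),('red',(360,224),24,.035,.06)]:
    print(n,*rect(c,px,rad,zl,zh))
im=c[0]; save('crop.png',cv2.resize(im[120:320,230:440],None,fx=2.8,fy=2.8,interpolation=cv2.INTER_CUBIC))
E
```

```text
tub [ 500.5 -349. ] [251.6 252.3] long axis deg 101.3 zmax 0.0747
tray [535.1 298.9] [130.9 222.3] long axis deg 11.5 zmax 0.035
grip [534.7 297.9] [14.8 47.6] long axis deg 101.9 zmax 0.056
riv [436.6  82.7] [56.1 92.5] long axis deg 109.5 zmax 0.0324
eye [559.2  80.9] [57.2 92.6] long axis deg 93.7 zmax 0.0324
tin [695.5 -72.1] [56.6 57.3] long axis deg 154.5 zmax 0.0321
red [556.3 -68.1] [49.4 50.2] long axis deg 92.8 zmax 0.0459
```

View pics/crop.png

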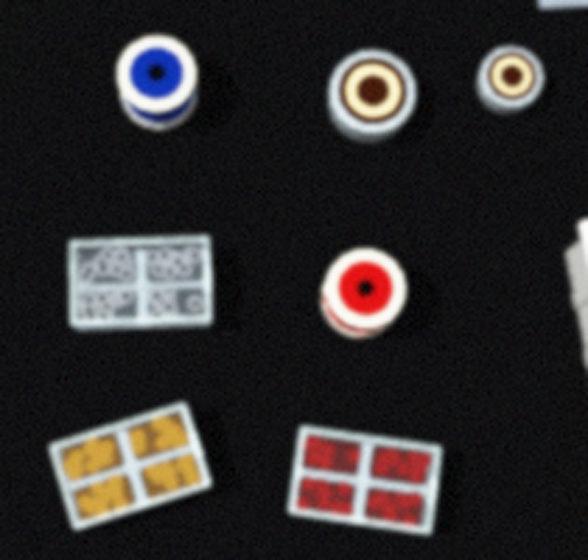

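The crop confirms the choices: rivets are the yellow box at crop (130,465), eyelets the grey box at (140,280), the middle tin at (372,92) and the red spool at (364,290). I'll pass over the tub first to measure it with the wrist camera.

```bash
python3 -c "
from h import *
go(470,-300,330,101.5)
print(ctrl.camera_params('wrist'))"
```

```text
[ 7.327 -2.592 -2.739] [-0.    -0.    -1.486]
{'intrinsics': array([[373.35602465,   0.        , 318.81980707],
       [  0.        , 373.35602465, 238.07896822],
       [  0.        ,   0.        ,   1.        ]]), 'k1': -0.06366622334601522, 'T_tool_cam': array([[ 1.76041247e-05, -9.71521244e-01, -2.36952467e-01,
         6.73958346e-02],
       [ 9.99999914e-01, -8.09100000e-05,  4.06030410e-04,
        -1.70689848e-04],
       [-4.13638993e-04, -2.36952453e-01,  9.71521160e-01,
        -1.91152449e-01],
       [ 0.00000000e+00,  0.00000000e+00,  0.00000000e+00,
         1.00000000e+00]])}
```

Request:
{"name": "move_arm", "arguments": {"targets": [[1, 0, 0, -1, 0, 0, -0.15], [1, 1, -0.4, -2, 0, 0, -0.3], [1, 2, -0.8, -2.7, 0, 0, -0.45], [1, 3, -1.1, -2.7, 0, 0, -0.6], [1, 3.8, -1.4, -2.7, 0, 0, -0.75], [1, 4.6, -1.7, -2.7, 0, 0, -0.9], [1, 5.4, -2, -2.7, 0, 0, -1.05], [1, 6.2, -2.3, -2.7, 0, 0, -1.2], [1, 7.3, -2.6, -2.7, 0, 0, -1.35], [1, 7.3, -2.6, -2.7, 0, 0, -1.486], [1, 7.3, -2.6, -2.7, 0, 0, -1.486], [1, 7.3, -2.6, -2.7, 0, 0, -1.486]]}}

```text
time_s: 1.75
ee_pos: [0.4681, -0.3004, 0.328]
eef_rot: [-3.141, 0.0, 1.768]
force: [0.3, -0.2, 0.1]
grip_width: 0.0943
grip_force: 0.0
```

Run:
```python
from h import *
o=ctrl.get_obs(); print(o['ee_pos'],o['eef_rot'],o['joint_vel'].round(3) if hasattr(o['joint_vel'],'round') else o['joint_vel'])
c=cam('wrist'); save('w1.png',c[0])
r=ctrl.cut_out('wrist','tub')
for q in r[:2]:
    P=cloud(c,q['region'])
    for lo,hi in [(.06,.085),(.03,.05),(-.01,.012)]:
        Q=P[(P[:,2]>lo)&(P[:,2]<hi)]
        if len(Q)<50: continue
        rr=cv2.minAreaRect((Q[:,:2]*1000).astype(np.float32)); print(q['score'],lo,len(Q),np.median(Q[:,2]),rr)
go(437,83,150,109.5)
```

```text
[ 0.46814987 -0.30038814  0.32798842] [-3.14134241e+00  1.38999856e-05  1.76777385e+00] [-0.023 -0.011  0.004  0.001  0.     0.003]
0.97 0.06 5951 0.07137777021383457 ((489.5602111816406, -305.88421630859375), (252.6774444580078, 159.83538818359375), 11.338031768798828)
0.97 0.03 2402 0.03804470202571217 ((489.4001770019531, -307.0289611816406), (234.4031982421875, 140.32200622558594), 11.356466293334961)
0.97 -0.01 16098 0.003707774711381173 ((492.5377197265625, -306.8095397949219), (293.3594970703125, 141.48220825195312), 12.067328453063965)
[7.651 0.895 3.563] [ 0.     0.    -0.144]
```

View pics/w1.png

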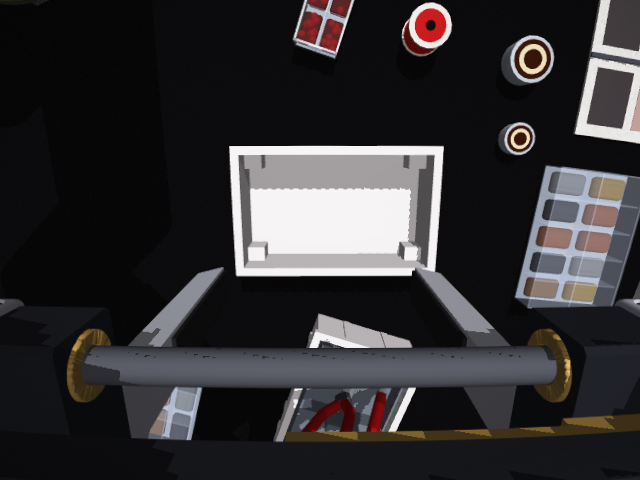

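The picture shows the empty tub at (340,210), rim and posts clear. It measures centre (490,-306) at 11.4°, with sizes matching. Next, the rivets.

Request:
{"name": "move_arm", "arguments": {"targets": [[1, 1, 0.1, 0, 0, 0, 0], [1, 2, 0.2, 0.5, 0, 0, -0.144], [1, 3, 0.3, 1, 0, 0, -0.144], [1, 4, 0.4, 1.5, 0, 0, -0.144], [1, 5, 0.6, 2, 0, 0, -0.144], [1, 6, 0.7, 2.5, 0, 0, -0.144], [1, 7, 0.8, 3, 0, 0, -0.144], [1, 7.65, 0.895, 3.56, 0, 0, -0.144], [1, 7.65, 0.895, 3.56, 0, 0, -0.144], [1, 7.65, 0.895, 3.56, 0, 0, -0.144]], "grip_force": 25}}

```text
time_s: 2.85
ee_pos: [0.4347, 0.0849, 0.1483]
eef_rot: [-3.139, -0.001, 1.915]
force: [0.8, -0.8, 0.2]
grip_width: 0.0939
grip_force: 0.0
```

```bash
cat >> h.py <<'E'
def look(t,zlo,zhi,i=0):
    c=cam('wrist'); r=ctrl.cut_out('wrist',t)
    for q in r[:3]:
        P=cloud(c,q['region']); Q=P[(P[:,2]>zlo)&(P[:,2]<zhi)]
        if len(Q)>30: print(t,round(q['score'],2),np.round(q['point']),len(Q),np.round(np.median(Q[:,2]),4),cv2.minAreaRect((Q[:,:2]*1000).astype(np.float32)))
    return c
E
python3 - <<'E'
from h import *
c=look('rivets_mid',.02,.04)
look('eyelets_mid',.02,.04)
go(437,83,18,109.5)
E
```

```text
rivets_mid 0.58 [319. 230.] 7010 0.0294 ((435.0396728515625, 83.10502624511719), (56.18363571166992, 92.75730895996094), 19.319629669189453)
eyelets_mid 0.58 [450. 255.] 4019 0.0292 ((557.5859375, 81.84855651855469), (56.81388473510742, 92.29267883300781), 3.2058451175689697)
[0.007 0.007 2.659] [0.001 0.    0.002]
```

Request:
{"name": "move_arm", "arguments": {"targets": [[1, 0, 0, 0.9, 0, 0, 0], [1, 0, 0, 1.7, 0, 0, 0], [1, 0, 0, 2.3, 0, 0, 0], [1, 0, 0, 2.58, 0, 0, 0], [1, 0, 0, 2.58, 0, 0, 0], [0, 0, 0, 2.58, 0, 0, 0], [0, 0, 0, 2.58, 0, 0, 0], [0, 0, 0, 2.58, 0, 0, 0], [0, 0, 0, 2.58, 0, 0, 0], [0, 0, 0, 2.58, 0, 0, 0]], "grip_force": 25}}

```text
time_s: 4.05
ee_pos: [0.4363, 0.0837, 0.0214]
eef_rot: [3.141, 0.0, 1.916]
force: [-0.3, 0.4, 0.8]
grip_width: 0.0578
grip_force: 0.0
```

Run:
```python
from h import *
go(436,83,150,109.5)
go(541,-296,150,101.4)
```

```text
[-0.012 -0.008 -2.571] [0.001 0.    0.005]
[-7.856 -0.596 -2.571] [0.001 0.    0.146]
```

Request:
{"name": "move_arm", "arguments": {"targets": [[-0.3, 0, 0, 0, 0, 0, 0], [-0.3, 0, 0, 0, 0, 0, 0], [-0.3, 0, 0, 0, 0, 0, 0], [-0.3, 0, 0, -0.6, 0, 0, 0], [-0.3, 0, 0, -1.5, 0, 0, 0], [-0.3, -0.6, 0, -2.4, 0, 0, 0.05], [-0.3, -1.4, -0.1, -2.6, 0, 0, 0.1], [-0.3, -2.3, -0.2, -2.6, 0, 0, 0.146], [-0.3, -3.2, -0.3, -2.6, 0, 0, 0.146], [-0.3, -4.1, -0.3, -2.6, 0, 0, 0.146], [-0.3, -5, -0.4, -2.6, 0, 0, 0.146], [-0.3, -5.9, -0.5, -2.6, 0, 0, 0.146]]}}

```text
time_s: 5.25
ee_pos: [0.5124, -0.2043, 0.151]
eef_rot: [-3.142, -0.0, 1.77]
force: [0.2, 1.0, -0.2]
grip_width: 0.0327
grip_force: 0.0
```

Run:
```python
from h import *
go(541,-296,150,101.4)
o=ctrl.get_obs();print(o['grip_width'],o['force'])
```

```text
[-1.911  0.197  0.019] [-0. -0. -0.]
0.03266175213752715 [ 0.16955961  0.97041676 -0.16993734]
```

Grip width 33 mm: the box was not held. I'll look.

Run:
```python
from h import *
c=cam('top'); save('t2.png',c[0]); print(rect(c,(276,286),36,.02,.04)); w=cam('wrist'); save('w2.png',w[0])
```

```text
(array([436.9,  82.8]), array([56.4, 92.6]), 'long axis deg', 109.3, 'zmax', np.float64(0.0326))
```

View pics/t2.png

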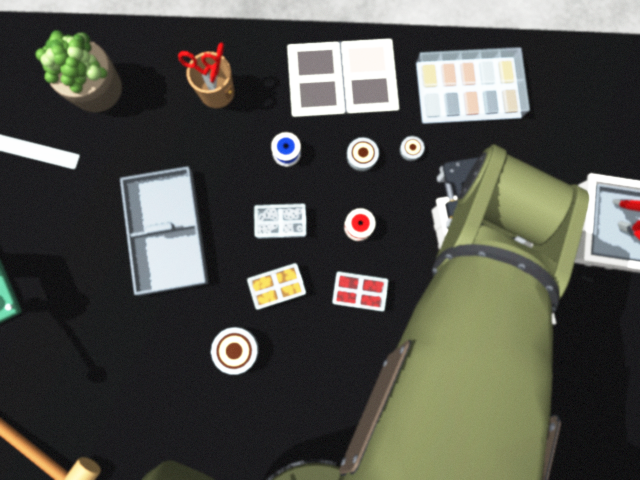

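View pics/w2.png

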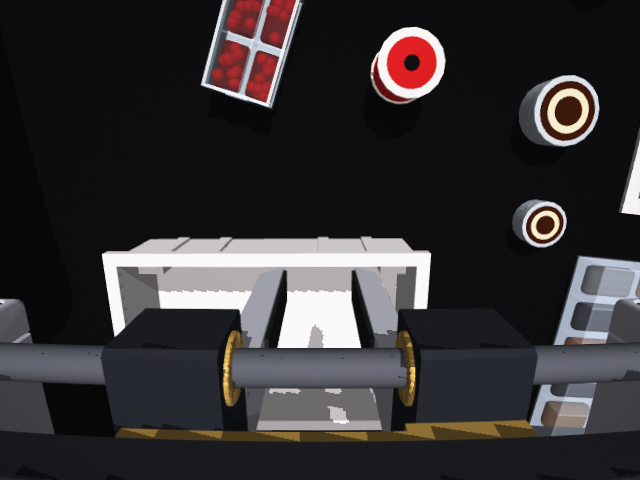

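The top view shows the rivets box still at (276,286), unmoved, and the wrist view shows empty fingers over the tub. I'll go back, grip lower, and check the force before lifting.

```bash
python3 -c "
from h import *
go(435.5,83,70,109.3)
go(435.5,83,17,109.3)"
```

```text
[ 5.98  -0.387  1.607] [-0.     0.    -0.142]
[ 5.981 -0.387  2.667] [-0.     0.    -0.142]
```

Request:
{"name": "move_arm", "arguments": {"targets": [[1, 1, 0, 0, 0, 0, 0], [1, 2, -0.1, 0, 0, 0, -0.05], [1, 3, -0.2, 0, 0, 0, -0.1], [1, 4, -0.3, 0, 0, 0, -0.142], [1, 5, -0.387, 0.3, 0, 0, -0.142], [1, 5.98, -0.387, 0.9, 0, 0, -0.142], [1, 5.98, -0.387, 1.6, 0, 0, -0.142], [1, 5.98, -0.387, 2.3, 0, 0, -0.142], [1, 5.98, -0.387, 2.67, 0, 0, -0.142], [1, 5.98, -0.387, 2.67, 0, 0, -0.142], [0.3, 5.98, -0.387, 2.67, 0, 0, -0.142], [0.3, 5.98, -0.387, 2.67, 0, 0, -0.142]], "grip_force": 25}}

```text
time_s: 6.55
ee_pos: [0.435, 0.087, 0.0188]
eef_rot: [3.14, 0.0, 1.912]
force: [-0.6, 0.5, -0.0]
grip_width: 0.0817
grip_force: 0.0
```

Request:
{"name": "move_arm", "arguments": {"targets": [[0, 0, 0, 0, 0, 0, 0], [0, 0, 0, 0, 0, 0, 0], [0, 0, 0, 0, 0, 0, 0], [0, 0, 0, 0, 0, 0, 0], [0, 0, 0, 0, 0, 0, 0]], "grip_force": 25}}

```text
time_s: 7.05
ee_pos: [0.4345, 0.0869, 0.0179]
eef_rot: [3.141, 0.0, 1.912]
force: [-0.1, -0.6, 4.6]
grip_width: 0.0474
grip_force: 2.7
```

Run:
```python
from h import *
c=cam('wrist'); save('w3.png',c[0]); s=cam('scene'); save('s3.png',cv2.resize(s[0][150:300,200:440],None,fx=2.5,fy=2.5)); o=ctrl.get_obs(); print(o['grip_width'],o['grip_force'],o['force'],o['moment'])
look('rivets_mid',.005,.06)
```

```text
0.04663051593558296 2.858570895041339 [-0.32264795 -0.93760572  6.29173724] [-0.10757934  0.08016099  0.03364701]
rivets_mid 0.73 [316. 266.] 15797 0.0293 ((432.9591979980469, 89.9451675415039), (56.140525817871094, 79.07704162597656), 19.564041137695312)
```

View pics/w3.png

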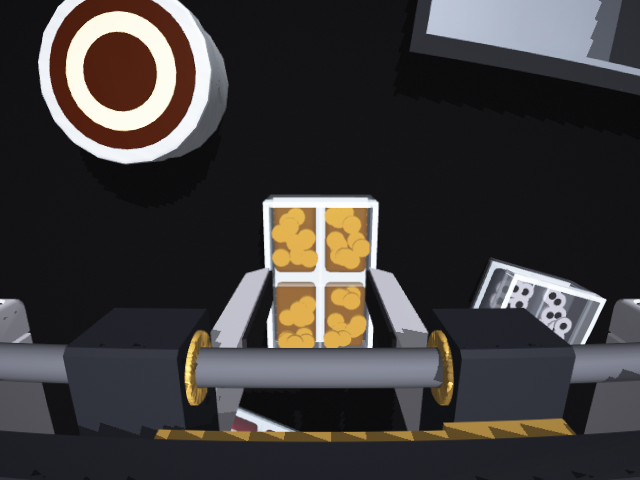

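View pics/s3.png

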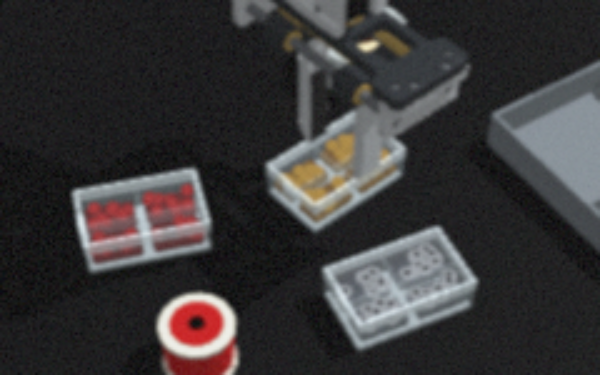

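The wrist view shows the rivets box at (320,270) between the fingers, and the scene view shows it standing flat. I'll squeeze further in place and read the force before lifting.

Request:
{"name": "move_arm", "arguments": {"targets": [[-0.2, 0, 0, 0, 0, 0, 0], [-0.2, 0, 0, 0, 0, 0, 0]], "grip_force": 25}}

```text
time_s: 7.45
ee_pos: [0.4345, 0.0869, 0.0178]
eef_rot: [3.141, 0.0, 1.912]
force: [-0.6, 0.6, 5.5]
grip_width: 0.038
grip_force: 2.8
```

Run:
```python
from h import *
o=ctrl.get_obs(); print(o['grip_width'],o['grip_force'],o['force'],o['moment'],o['ee_pos'],o['qpos'],o['tau'])
look('rivets_mid',.005,.06)
```

```text
0.03804825801235798 2.8486525401240215 [-0.56691626  0.5747291   5.49172076] [-0.10298578  0.0813673  -0.02815063] [0.43446807 0.08688951 0.01784446] [ 1.14700471e-01  3.11763224e-01  1.97338902e+00 -2.77378674e-05
  8.55940773e-01 -2.26267828e-01] [ 3.63979151e-02 -4.21638358e+01 -2.47063905e+01  8.24846257e-02
 -2.30955086e-01 -3.77596487e-03]
rivets_mid 0.7 [318. 260.] 14678 0.0293 ((432.8955383300781, 89.7037353515625), (56.303611755371094, 79.32254791259766), 19.475025177001953)
```

Run:
```python
from h import *
c=cam('wrist'); s=cam('scene')
a=cv2.resize(c[0][180:360,210:430],(590,483),interpolation=cv2.INTER_CUBIC); 
save('z4.png',a)
b=cv2.resize(s[0][170:250,290:390],(700,560),interpolation=cv2.INTER_CUBIC); save('z5.png',b)
```

```text
(no output)
```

View pics/z4.png

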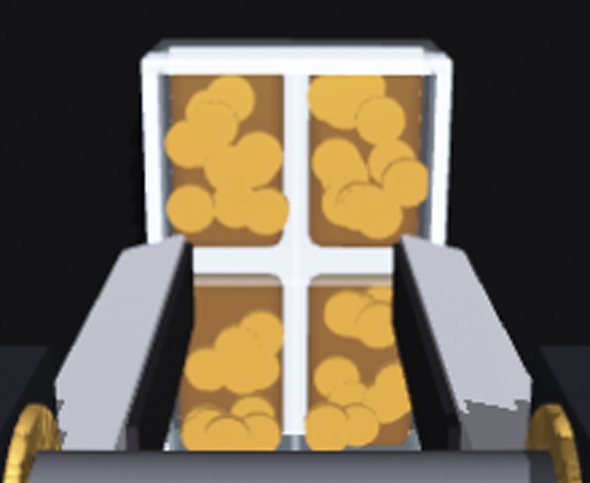

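View pics/z5.png

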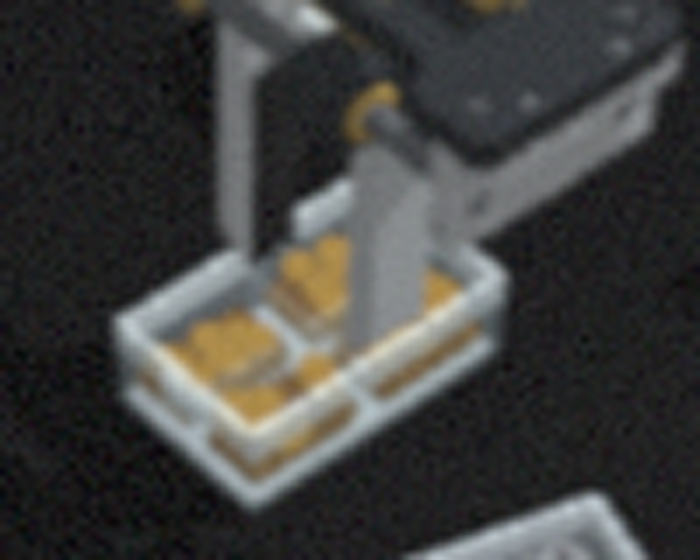

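Run:
```python
from h import *
c=cam('wrist'); o=ctrl.get_obs(); A=R.from_euler('xyz',o['eef_rot'])
for v in (262,266,270,274,280,290,300,320):
    row=[]
    for u in (258,262,266,270,274,278,282):
        m=np.zeros((480,640),bool); m[v,u]=1; P=cloud(c,m); t=A.inv().apply(P[0]-o['ee_pos'])*1000; row.append('%d,%d,%d'%tuple(t))
    print(v,row)
```

```text
262 ['3,-36,17', '2,-34,18', '12,-27,-11', '11,-25,-10', '12,-23,-11', '12,-21,-11', '12,-19,-12']
266 ['0,-36,17', '0,-34,18', '10,-27,-11', '10,-25,-12', '10,-23,-12', '10,-21,-11', '10,-19,-12']
270 ['-2,-37,19', '-2,-34,18', '8,-27,-12', '9,-25,-15', '9,-23,-16', '8,-21,-12', '8,-19,-11']
274 ['10,-29,-24', '9,-28,-21', '9,-26,-21', '9,-24,-21', '9,-22,-21', '8,-20,-19', '5,-19,-11']
280 ['9,-28,-30', '9,-26,-30', '9,-25,-30', '9,-23,-31', '8,-21,-28', '7,-20,-25', '2,-19,-11']
290 ['9,-26,-43', '10,-24,-44', '9,-23,-42', '9,-21,-43', '8,-20,-39', '4,-19,-28', '-2,-19,-12']
300 ['9,-25,-53', '9,-23,-53', '9,-21,-53', '8,-20,-50', '5,-20,-43', '0,-19,-29', '-8,-20,-11']
320 ['10,-22,-72', '9,-20,-70', '8,-19,-68', '4,-19,-60', '0,-19,-49', '-19,-22,-11', '-19,-20,-11']
```

Request:
{"name": "move_arm", "arguments": {"targets": [[-0.2, 0, 0, -0.5, 0, 0, 0], [-0.2, 0, 0, -1.2, 0, 0, 0], [-0.2, 0, 0, -1.6, 0, 0, 0], [-0.2, 0, 0, -1.6, 0, 0, 0]]}}

```text
time_s: 8.1
ee_pos: [0.4355, 0.087, 0.0998]
eef_rot: [3.137, 0.001, 1.912]
force: [-0.5, -0.1, 0.4]
grip_width: 0.0378
grip_force: 0.0
```

Run:
```python
from h import *
c=cam('wrist'); o=ctrl.get_obs(); print(o['ee_pos'],o['grip_width']); A=R.from_euler('xyz',o['eef_rot'])
P=cloud(c,c[1]>0); t=A.inv().apply(P-o['ee_pos'])*1000
s=(abs(t[:,0])<14)&(abs(t[:,1])<60)
print(np.histogram(t[s,2],bins=np.arange(-80,100,5)))
f=t[s&(t[:,2]<45)]; print('lowest finger',np.percentile(f[:,2],[90,98,100]), f[f[:,2]>np.percentile(f[:,2],98)].mean(0))
look('rivets_mid',.02,.05)
```

```text
[0.43464147 0.08694334 0.09806861] 0.03747254066090544
(array([ 559,  566,  546,  490,  462,  397,  386,  328,  312,  271,  256,
        213,  164,   19,    0,    0,    0,    0,    0,    0,    0,    0,
          0,    0,    0,    0,    0,    0,    0, 2789,   77,    0,    0,
          0,    0]), array([-80, -75, -70, -65, -60, -55, -50, -45, -40, -35, -30, -25, -20,
       -15, -10,  -5,   0,   5,  10,  15,  20,  25,  30,  35,  40,  45,
        50,  55,  60,  65,  70,  75,  80,  85,  90,  95]))
lowest finger [-33.85150458 -19.71834909 -13.28521488] [  5.43181421   0.26945612 -17.08723735]
rivets_mid 0.7 [317. 242.] 9462 0.0294 ((434.8652038574219, 83.67486572265625), (56.24757766723633, 91.64376068115234), 19.341157913208008)
```

The fingertips measure 13 mm *behind* the reported TCP, not 14 mm ahead. Contact with the lid at TCP z = 18 mm confirms it. From here I reckon tip height = TCP z + 13 mm.

Request:
{"name": "move_arm", "arguments": {"targets": [[1, 0, 0, 0, 0, 0, 0], [1, -0.07, 0, 0, 0, 0, 0], [1, -0.07, 0, 0, 0, 0, 0], [1, -0.07, 0, 0, 0, 0, 0], [1, -0.07, 0, 0, 0, 0, 0], [1, -0.07, 0, 0.5, 0, 0, 0], [1, -0.07, 0, 1.2, 0, 0, 0], [1, -0.07, 0, 1.8, 0, 0, 0], [1, -0.07, 0, 2.12, 0, 0, 0], [1, -0.07, 0, 2.12, 0, 0, 0], [0.2, -0.07, 0, 2.12, 0, 0, 0], [0, -0.07, 0, 2.12, 0, 0, 0]], "grip_force": 25}}

```text
time_s: 9.45
ee_pos: [0.436, 0.0837, -0.0074]
eef_rot: [3.14, 0.0, 1.912]
force: [0.2, 0.5, 0.8]
grip_width: 0.0812
grip_force: 0.0
```

Request:
{"name": "move_arm", "arguments": {"targets": [[-0.2, 0, 0, 0, 0, 0, 0], [-0.2, 0, 0, 0, 0, 0, 0], [-0.2, 0, 0, 0, 0, 0, 0], [-0.2, 0, 0, 0, 0, 0, 0], [-0.2, 0, 0, 0, 0, 0, 0]], "grip_force": 25}}

```text
time_s: 9.95
ee_pos: [0.4357, 0.0836, -0.0081]
eef_rot: [3.141, 0.0, 1.912]
force: [-0.9, -0.2, 5.5]
grip_width: 0.0558
grip_force: 25.0
```

```bash
python3 -c "
from h import *
o=ctrl.get_obs();print(o['ee_pos'])
go(541,-296,110,101.4)"
```

```text
[ 0.43565021  0.08360039 -0.00811643]
[-7.86  -0.552 -2.362] [0.001 0.    0.142]
```

Request:
{"name": "move_arm", "arguments": {"targets": [[-0.2, 0, 0, -0.6, 0, 0, 0], [-0.2, 0, 0, -1.4, 0, 0, 0], [-0.2, -0.6, 0, -2.2, 0, 0, 0.05], [-0.2, -1.4, -0.1, -2.36, 0, 0, 0.1], [-0.2, -2.3, -0.2, -2.36, 0, 0, 0.142], [-0.2, -3.2, -0.25, -2.36, 0, 0, 0.142], [-0.2, -4.1, -0.3, -2.36, 0, 0, 0.142], [-0.2, -5, -0.35, -2.36, 0, 0, 0.142], [-0.2, -6, -0.4, -2.36, 0, 0, 0.142], [-0.2, -7, -0.5, -2.36, 0, 0, 0.142], [-0.2, -7.86, -0.55, -2.36, 0, 0, 0.142], [-0.2, -7.86, -0.55, -2.36, 0, 0, 0.142]]}}

```text
time_s: 11.15
ee_pos: [0.5407, -0.3002, 0.1083]
eef_rot: [-3.141, -0.0, 1.766]
force: [-0.6, 0.6, -2.7]
grip_width: 0.0558
grip_force: 25.0
```

```bash
python3 -c "
from h import *
o=ctrl.get_obs();print(o['ee_pos'],o['grip_width'],o['grip_force'])
look('rivets_mid',.05,.2)
go(541,-296,-3,101.4)"
```

```text
[ 0.54069798 -0.3002163   0.10833922] 0.05581702531471684 24.99867707490921
rivets_mid 0.96 [318. 270.] 20090 0.1457 ((548.7042846679688, -308.1379089355469), (71.11128997802734, 111.08890533447266), 11.227931022644043)
[-1.00e-03  1.60e-02  2.23e+00] [-0.001 -0.001 -0.001]
```

Request:
{"name": "move_arm", "arguments": {"targets": [[-0.2, 0, 0, 0.6, 0, 0, 0], [-0.2, 0, 0, 1.3, 0, 0, 0], [-0.2, 0, 0, 1.9, 0, 0, 0], [-0.2, 0, 0, 2.15, 0, 0, 0], [-0.2, 0, 0, 2.22, 0, 0, 0], [-0.2, 0, 0, 2.24, 0, 0, 0]]}}

```text
time_s: 11.85
ee_pos: [0.5414, -0.2957, -0.0015]
eef_rot: [3.141, 0.001, 1.77]
force: [-0.0, -0.2, -2.2]
grip_width: 0.0557
grip_force: 25.0
```

Request:
{"name": "move_arm", "arguments": {"targets": [[0.5, 0, 0, 0, 0, 0, 0], [0.5, 0, 0, 0, 0, 0, 0], [0.5, 0, 0, 0, 0, 0, 0], [0.5, 0, 0, -0.7, 0, 0, 0], [0.5, 0, 0, -1.5, 0, 0, 0], [0.5, 0, 0, -2.3, 0, 0, 0], [1, 0, 0, -2.8, 0, 0, 0], [1, 0, 0, -2.8, 0, 0, 0]]}}

```text
time_s: 12.65
ee_pos: [0.5424, -0.2969, 0.1423]
eef_rot: [3.136, 0.005, 1.77]
force: [0.4, 0.7, -0.6]
grip_width: 0.0831
grip_force: 0.0
```

```bash
python3 -c "
from h import *
look('rivets_mid',.01,.06)
go(557.5,81.5,130,93.4)
go(557.5,81.5,-8,93.4)"
```

```text
[7.336 1.817 0.152] [0.001 0.    0.14 ]
[7.337 1.816 2.912] [0.001 0.    0.14 ]
```

Request:
{"name": "move_arm", "arguments": {"targets": [[1, 1, 0.3, 0, 0, 0, 0.05], [1, 2, 0.5, 0, 0, 0, 0.1], [1, 3, 0.8, 0, 0, 0, 0.14], [1, 4, 1, 0, 0, 0, 0.14], [1, 5, 1.3, 0.15, 0, 0, 0.14], [1, 6, 1.5, 0.15, 0, 0, 0.14], [1, 6.8, 1.7, 0.3, 0, 0, 0.14], [1, 7.34, 1.82, 0.9, 0, 0, 0.14], [1, 7.34, 1.82, 1.7, 0, 0, 0.14], [1, 7.34, 1.82, 2.5, 0, 0, 0.14], [1, 7.34, 1.82, 2.91, 0, 0, 0.14], [1, 7.34, 1.82, 2.91, 0, 0, 0.14]]}}

```text
time_s: 13.95
ee_pos: [0.5558, 0.0818, -0.0107]
eef_rot: [-3.137, 0.0, 1.63]
force: [0.1, 0.4, 0.2]
grip_width: 0.0937
grip_force: 0.0
```

Run:
```python
from h import *
o=ctrl.get_obs(); print(o['ee_pos'],o['eef_rot'],o['force'])
c=cam('top'); save('t4.png',cv2.resize(c[0][170:350,400:640],None,fx=2.5,fy=2.5))
for q in ctrl.cut_out('top','rivets_mid')[:2]:
    P=cloud(c,q['region']); print(q['score'],q['point'],np.median(P,0),np.percentile(P[:,2],[10,90]),cv2.minAreaRect((P[:,:2]*1000).astype(np.float32)))
```

```text
[ 0.55581046  0.08175399 -0.01069518] [-3.13691663e+00  6.28335769e-05  1.63000345e+00] [0.13389114 0.42036648 0.2087283 ]
0.76 [480.2, 238.1] [ 0.54089512 -0.2908365   0.03324729] [0.02711048 0.03551501] ((543.929931640625, -294.829833984375), (63.21942138671875, 94.0982894897461), 10.898280143737793)
```

View pics/t4.png

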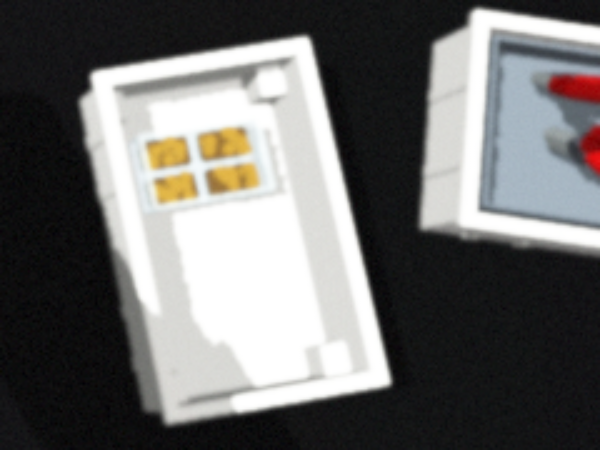

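The rivets box lies flat in the upper half of the tub at crop (205,165). Now I grip the eyelets.

Request:
{"name": "move_arm", "arguments": {"targets": [[-0.2, 0, 0, -0.05, 0, 0, 0], [-0.2, 0, 0, -0.05, 0, 0, 0], [-0.2, 0, 0, -0.05, 0, 0, 0], [-0.2, 0, 0, -0.05, 0, 0, 0], [-0.2, 0, 0, -0.05, 0, 0, 0], [-0.2, 0, 0, -0.05, 0, 0, 0], [-0.2, 0, 0, -0.05, 0, 0, 0], [-0.2, 0, 0, -0.05, 0, 0, 0]], "grip_force": 25}}

```text
time_s: 14.85
ee_pos: [0.5576, 0.0817, -0.0054]
eef_rot: [3.141, 0.0, 1.63]
force: [0.8, -0.4, -0.4]
grip_width: 0.0563
grip_force: 25.0
```

```bash
python3 -c "
from h import *
o=ctrl.get_obs();print(o['ee_pos'])
go(439,-316,110,101.4)"
```

```text
[ 0.55763463  0.08174635 -0.00541461]
[-7.801 -2.837 -2.309] [ 0.    0.   -0.14]
```

Request:
{"name": "move_arm", "arguments": {"targets": [[-0.2, 0, 0, -0.6, 0, 0, 0], [-0.2, 0, 0, -1.4, 0, 0, 0], [-0.2, -0.6, -0.2, -2.2, 0, 0, 0], [-0.2, -1.4, -0.5, -2.31, 0, 0, 0], [-0.2, -2.3, -0.8, -2.31, 0, 0, 0], [-0.2, -3.2, -1.2, -2.31, 0, 0, -0.05], [-0.2, -4.1, -1.5, -2.31, 0, 0, -0.1], [-0.2, -5, -1.8, -2.31, 0, 0, -0.14], [-0.2, -5.9, -2.1, -2.31, 0, 0, -0.14], [-0.2, -6.8, -2.5, -2.31, 0, 0, -0.14], [-0.2, -7.8, -2.84, -2.31, 0, 0, -0.14], [-0.2, -7.8, -2.84, -2.31, 0, 0, -0.14]]}}

```text
time_s: 16.05
ee_pos: [0.4369, -0.3202, 0.1098]
eef_rot: [-3.141, 0.001, 1.765]
force: [0.2, -0.4, -1.6]
grip_width: 0.0557
grip_force: 25.0
```

Request:
{"name": "move_arm", "arguments": {"targets": [[-0.2, 0, 0, 0.4, 0, 0, 0], [-0.2, 0, 0, 1.1, 0, 0, 0], [-0.2, 0, 0, 1.8, 0, 0, 0], [-0.2, 0, 0, 2.1, 0, 0, 0], [-0.2, 0, 0, 2.2, 0, 0, 0], [-0.2, 0, 0, 2.2, 0, 0, 0]]}}

```text
time_s: 16.65
ee_pos: [0.4387, -0.3155, -0.0001]
eef_rot: [-3.141, -0.001, 1.77]
force: [0.0, 0.2, -1.1]
grip_width: 0.0557
grip_force: 25.0
```

```bash
python3 -c "
from h import *
o=ctrl.get_obs();print(o['ee_pos'],o['force'],o['grip_width'])
go(439,-316,-1,101.4)"
```

```text
[ 4.38689416e-01 -3.15492877e-01 -9.97767512e-05] [ 0.00190914  0.17611893 -1.13257805] 0.055705047757970284
[-0.011  0.004  0.018] [-0.001 -0.001  0.   ]
```

Request:
{"name": "move_arm", "arguments": {"targets": [[0.5, 0, 0, 0, 0, 0, 0], [0.5, 0, 0, 0, 0, 0, 0], [0.5, 0, 0, 0, 0, 0, 0], [0.5, 0, 0, -0.7, 0, 0, 0], [0.5, 0, 0, -1.5, 0, 0, 0], [0.5, 0, 0, -2.3, 0, 0, 0], [0.5, 0.3, 0, -2.6, 0, 0, 0], [0.5, 1.2, 0.4, -2.8, 0, 0, 0], [0.5, 2.2, 0.8, -2.8, 0, 0, 0], [0.5, 3.1, 1.2, -2.8, 0, 0, 0], [0.5, 4, 1.6, -2.8, 0, 0, 0], [0.5, 5, 2, -2.8, 0, 0, 0]]}}

```text
time_s: 17.85
ee_pos: [0.4865, -0.0555, 0.1406]
eef_rot: [3.14, 0.0, 1.77]
force: [0.7, -0.4, -1.1]
grip_width: 0.0704
grip_force: 0.0
```

```bash
python3 -c "
from h import *
go(533,298.5,140,101.4)
c=cam('top')
for q in ctrl.cut_out('top','eyelets_mid')[:2]:
    P=cloud(c,q['region']); print(q['score'],q['point'],np.percentile(P[:,2],[10,90]),cv2.minAreaRect((P[:,:2]*1000).astype(np.float32)))"
```

```text
[6.757 2.31  0.013] [ 0.001  0.    -0.   ]
0.58 [489.4, 292.2] [0.02977438 0.03554703] ((440.5019836425781, -320.75927734375), (56.03868103027344, 107.0467758178711), 11.580105781555176)
0.5 [364.4, 153.6] [0.01874233 0.03056684] ((701.2263793945312, -71.68009948730469), (55.81821823120117, 70.80208587646484), 81.7737045288086)
```

Request:
{"name": "move_arm", "arguments": {"targets": [[0.5, 1, 0.35, 0, 0, 0, 0], [0.5, 2, 0.7, 0, 0, 0, 0], [0.5, 3, 1, 0, 0, 0, 0], [0.5, 4, 1.4, 0, 0, 0, 0], [0.5, 5, 1.7, 0, 0, 0, 0], [0.5, 6, 2.1, 0, 0, 0, 0], [0.5, 6.76, 2.31, 0, 0, 0, 0], [0.5, 6.76, 2.31, 0, 0, 0, 0], [0.5, 6.76, 2.31, 0, 0, 0, 0]]}}

```text
time_s: 18.85
ee_pos: [0.5326, 0.2973, 0.1397]
eef_rot: [-3.141, 0.0, 1.771]
force: [0.9, -0.2, 0.0]
grip_width: 0.0703
grip_force: 0.0
```

```bash
python3 - <<'E'
from h import *
c=cam('wrist'); o=ctrl.get_obs(); print(o['ee_pos'])
for q in ctrl.cut_out('wrist','tray_grip')[:2]:
    P=cloud(c,q['region'])
    for lo,hi in [(.045,.065),(.024,.04)]:
        Q=P[(P[:,2]>lo)&(P[:,2]<hi)]
        if len(Q)>30: print(q['score'],len(Q),np.median(Q[:,2]),cv2.minAreaRect((Q[:,:2]*1000).astype(np.float32)))
E
python3 -c "
from h import *
go(533,298.5,8,101.4)"
```

```text
[0.53271799 0.29610704 0.13989549]
0.62 1111 0.053246623518020564 ((532.9468994140625, 298.8900451660156), (13.965771675109863, 47.721099853515625), 11.249794960021973)
0.62 4277 0.030892438034567593 ((533.0836181640625, 298.95904541015625), (221.35235595703125, 128.4586944580078), 11.667984962463379)
[0.06  0.015 2.642] [-0.     0.    -0.001]
```

Tray is at (533,299), at 11.5°. Descend and grip.

Request:
{"name": "move_arm", "arguments": {"targets": [[0.3, 0.06, 0.015, 0.5, 0, 0, 0], [0, 0.06, 0.015, 1.2, 0, 0, 0], [0, 0.06, 0.015, 1.9, 0, 0, 0], [0, 0.06, 0.015, 2.4, 0, 0, 0], [0, 0.06, 0.015, 2.64, 0, 0, 0], [-0.5, 0.06, 0.015, 2.64, 0, 0, 0], [-1, 0.06, 0.015, 2.64, 0, 0, 0], [-1, 0.06, 0.015, 2.64, 0, 0, 0], [-1, 0.06, 0.015, 2.64, 0, 0, 0], [-1, 0.06, 0.015, 2.64, 0, 0, 0], [-1, 0.06, 0.015, 2.64, 0, 0, 0], [-1, 0.06, 0.015, 2.64, 0, 0, 0]], "grip_force": 40}}

```text
time_s: 20.15
ee_pos: [0.5333, 0.3, 0.0091]
eef_rot: [3.14, -0.0, 1.77]
force: [-1.5, -0.5, 7.0]
grip_width: 0.0135
grip_force: 40.0
```

```bash
python3 -c "
from h import *
o=ctrl.get_obs();print(o['ee_pos'],o['grip_width'],o['grip_force'],o['force'])
go(490,-306,140,101.4)"
```

```text
[0.53333132 0.30001875 0.00907854] 0.013451298750562517 39.99978482723236 [-1.53317839 -0.54222548  7.00411442]
[-11.709  -3.244  -2.626] [ 0.002 -0.     0.   ]
```

Request:
{"name": "move_arm", "arguments": {"targets": [[-1, 0, 0, -0.3, 0, 0, 0], [-1, 0, 0, -0.9, 0, 0, 0], [-1, 0, 0, -1.7, 0, 0, 0], [-1, 0, 0, -2.4, 0, 0, 0], [-1, -0.5, -0.1, -2.6, 0, 0, 0], [-1, -1.2, -0.3, -2.6, 0, 0, 0], [-1, -2, -0.5, -2.6, 0, 0, 0], [-1, -2.8, -0.8, -2.6, 0, 0, 0], [-1, -3.6, -1, -2.6, 0, 0, 0], [-1, -4.4, -1.2, -2.6, 0, 0, 0], [-1, -5.2, -1.4, -2.6, 0, 0, 0], [-1, -6, -1.7, -2.6, 0, 0, 0]]}}

```text
time_s: 21.35
ee_pos: [0.5085, -0.0126, 0.1389]
eef_rot: [3.141, 0.0, 1.77]
force: [0.1, -0.2, -1.8]
grip_width: 0.0135
grip_force: 40.0
```

Request:
{"name": "move_arm", "arguments": {"targets": [[-1, -0.8, -0.2, 0, 0, 0, 0], [-1, -1.6, -0.4, 0, 0, 0, 0], [-1, -2.4, -0.6, 0, 0, 0, 0], [-1, -3.2, -0.8, 0, 0, 0, 0], [-1, -4, -1.1, 0, 0, 0, 0], [-1, -4.8, -1.4, 0, 0, 0, 0], [-1, -5.3, -1.5, 0, 0, 0, 0], [-1, -5.7, -1.54, 0, 0, 0, 0], [-1, -5.7, -1.54, 0, 0, 0, 0], [-1, -5.7, -1.54, 0, 0, 0, 0], [-1, -5.7, -1.54, 0, 0, 0, 0]]}}

```text
time_s: 22.45
ee_pos: [0.4897, -0.3047, 0.1384]
eef_rot: [3.142, -0.0, 1.771]
force: [-0.7, 0.2, -3.2]
grip_width: 0.0137
grip_force: 40.0
```

Run:
```python
from h import *
c=cam('wrist'); o=ctrl.get_obs(); print(o['ee_pos'],o['grip_width'],o['force'])
save('w5.png',c[0])
for n in ('tray_grip','tub'):
  for q in ctrl.cut_out('wrist',n)[:1]:
    P=cloud(c,q['region']); P=P[P[:,2]>.055]
    print(n,np.percentile(P[:,2],[5,50,95]))
    for lo,hi in [(.155,.17),(.06,.085)]:
        Q=P[(P[:,2]>lo)&(P[:,2]<hi)]
        if len(Q)>30: print(n,q['score'],len(Q),np.median(Q[:,2]),cv2.minAreaRect((Q[:,:2]*1000).astype(np.float32)))
go(490,-306,140,101.4)
```

```text
[ 0.48978069 -0.30469865  0.13837767] 0.013881713220720402 [-1.25604548 -0.09090701 -1.91331842]
tray_grip [0.13088852 0.13220801 0.16170141]
tray_grip 0.61 10710 0.16031816712825253 ((489.0569152832031, -306.27886962890625), (221.62416076660156, 129.33041381835938), 11.41332721710205)
tub [0.0700201  0.07148726 0.07269182]
tub 0.84 6211 0.07149345563993342 ((474.837158203125, -235.78433227539062), (252.55442810058594, 18.258434295654297), 11.62408447265625)
[-0.022 -0.001 -0.034] [0.    0.    0.001]
```

View pics/w5.png

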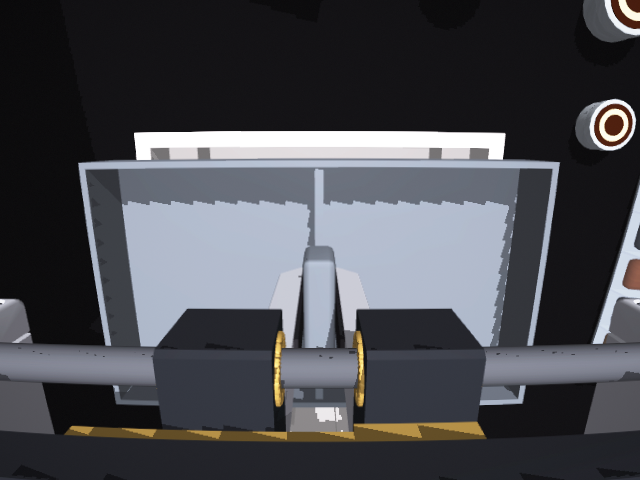

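The wrist view shows the tray level (320,260) and framed over the tub. It measures (489,-306) at 11.4°, which matches the tub within 1 mm. Lowering.

Request:
{"name": "move_arm", "arguments": {"targets": [[-1, 0, 0, 0.3, 0, 0, 0], [-1, 0, 0, 0.7, 0, 0, 0], [-1, 0, 0, 1, 0, 0, 0], [-1, 0, 0, 1.2, 0, 0, 0], [-1, 0, 0, 1.4, 0, 0, 0], [-1, 0, 0, 1.55, 0, 0, 0], [-1, 0, 0, 1.65, 0, 0, 0], [-1, 0, 0, 1.73, 0, 0, 0], [-1, 0, 0, 1.78, 0, 0, 0], [-1, 0, 0, 1.8, 0, 0, 0], [-1, 0, 0, 1.82, 0, 0, 0], [-1, 0, 0, 1.82, 0, 0, 0]]}}

```text
time_s: 23.8
ee_pos: [0.4897, -0.3057, 0.0472]
eef_rot: [3.141, 0.0, 1.77]
force: [0.5, 0.4, -1.9]
grip_width: 0.0138
grip_force: 40.0
```

Request:
{"name": "move_arm", "arguments": {"targets": [[-1, 0, 0, 0.02, 0, 0, 0], [-1, 0, 0, 0.03, 0, 0, 0], [-1, 0, 0, 0.03, 0, 0, 0]]}}

```text
time_s: 24.1
ee_pos: [0.4898, -0.3058, 0.0471]
eef_rot: [3.141, 0.001, 1.77]
force: [-6.3, 4.0, 12.9]
grip_width: 0.014
grip_force: 40.0
```

Contact at TCP 47.1 mm, exactly the home height. Releasing.

Request:
{"name": "move_arm", "arguments": {"targets": [[0, 0, 0, 0, 0, 0, 0], [0, 0, 0, 0, 0, 0, 0], [0, 0, 0, 0, 0, 0, 0], [0, 0, 0, 0, 0, 0, 0], [0, 0, 0, -0.5, 0, 0, 0], [0.3, 0, 0, -1.2, 0, 0, 0], [0.6, 0, 0, -2, 0, 0, 0], [1, 0, 0, -2.4, 0, 0, 0], [1, 0, 0, -2.4, 0, 0, 0]]}}

```text
time_s: 25.0
ee_pos: [0.4907, -0.3063, 0.1687]
eef_rot: [3.138, 0.004, 1.77]
force: [-0.1, -0.3, -1.6]
grip_width: 0.0754
grip_force: 0.0
```

Run:
```python
from h import *
c=cam('wrist'); o=ctrl.get_obs(); print(o['ee_pos'],o['grip_width'],o['force'])
for q in ctrl.cut_out('wrist','tray_grip')[:1]:
    P=cloud(c,q['region'])
    print(np.percentile(P[:,2],[5,30,50,95]))
    for lo,hi in [(.085,.1),(.063,.08),(.03,.048)]:
        Q=P[(P[:,2]>lo)&(P[:,2]<hi)]
        if len(Q)>30: print(len(Q),np.percentile(Q[:,2],[5,50,95]),cv2.minAreaRect((Q[:,:2]*1000).astype(np.float32)))
Q=P[(P[:,2]>.036)&(P[:,2]<.048)]; A=np.c_[Q[:,:2]-[.49,-.306],np.ones(len(Q))]; print('floor plane slope',np.linalg.lstsq(A,Q[:,2],rcond=None)[0])
go(694,-71.5,140,90)
go(694,-71.5,-9,90)
```

```text
[ 0.48999317 -0.30587277  0.16636982] 0.07923050544579052 [0.50684301 0.00678115 0.27840456]
[0.03950818 0.04040211 0.04088678 0.06991663]
1171 [0.08904914 0.09126703 0.0925899 ] ((488.7501220703125, -306.71099853515625), (13.75802230834961, 47.19853591918945), 10.963542938232422)
4287 [0.06403298 0.06896518 0.07054201] ((489.2566833496094, -306.83795166015625), (220.9108428955078, 128.1031036376953), 11.596713066101074)
30610 [0.03941866 0.04062835 0.0420365 ] ((488.9595031738281, -307.2823181152344), (217.0877685546875, 124.07567596435547), 10.499458312988281)
floor plane slope [ 0.00036487 -0.0035467   0.04074689]
[3.78  4.935 0.499] [-0.    -0.     0.199]
[3.779 4.936 3.479] [-0.    -0.     0.199]
```

The tray sits home and level: floor 40.7 mm, walls 70 mm, grip 91 mm. Next, the tin.

Request:
{"name": "move_arm", "arguments": {"targets": [[1, 0.6, 0.8, 0, 0, 0, 0], [1, 1.2, 1.6, 0, 0, 0, 0.05], [1, 1.8, 2.4, 0.2, 0, 0, 0.1], [1, 2.4, 3.2, 0.3, 0, 0, 0.15], [1, 3, 4, 0.5, 0, 0, 0.199], [1, 3.6, 4.7, 0.5, 0, 0, 0.199], [1, 3.78, 4.935, 0.5, 0, 0, 0.199], [1, 3.78, 4.935, 0.5, 0, 0, 0.199], [1, 3.78, 4.935, 0.5, 0, 0, 0.199]]}}

```text
time_s: 26.0
ee_pos: [0.6933, -0.0721, 0.1389]
eef_rot: [-3.139, -0.0, 1.571]
force: [0.5, 0.4, -0.7]
grip_width: 0.0943
grip_force: 0.0
```

Run:
```python
from h import *
o=ctrl.get_obs(); print(o['ee_pos'])
look('tin_mid',.018,.04)
look('red_spool_mid',.036,.05)
go(694,-71.5,-9,90)
```

```text
[ 0.69334674 -0.07211769  0.13892789]
tin_mid 0.95 [325. 226.] 3636 0.0282 ((694.1768798828125, -71.25224304199219), (56.922096252441406, 55.833431243896484), 86.01094055175781)
tin_mid 0.92 [338. 325.] 1439 0.0204 ((711.0509033203125, -164.8645477294922), (37.53874206542969, 41.36764144897461), 88.37269592285156)
red_spool_mid 0.71 [157. 225.] 3104 0.0419 ((555.3864135742188, -66.63800048828125), (51.642974853515625, 50.952064514160156), 35.12746810913086)
[0.027 0.007 2.993] [-0.     0.    -0.002]
```

Request:
{"name": "move_arm", "arguments": {"targets": [[1, 0.02, 0, 0.7, 0, 0, 0], [1, 0.02, 0, 1.5, 0, 0, 0], [1, 0.02, 0, 2.2, 0, 0, 0], [1, 0.02, 0, 2.8, 0, 0, 0], [1, 0.02, 0, 2.96, 0, 0, 0], [0.4, 0.02, 0, 2.96, 0, 0, 0], [0, 0.02, 0, 2.96, 0, 0, 0], [0, 0.02, 0, 2.96, 0, 0, 0], [0, 0.02, 0, 2.96, 0, 0, 0], [0, 0.02, 0, 2.96, 0, 0, 0], [0, 0.02, 0, 2.96, 0, 0, 0], [0, 0.02, 0, 2.96, 0, 0, 0]], "grip_force": 25}}

```text
time_s: 27.4
ee_pos: [0.6946, -0.0706, -0.0065]
eef_rot: [3.14, 0.0, 1.571]
force: [-1.7, 0.2, 6.8]
grip_width: 0.0575
grip_force: 25.0
```

```bash
python3 -c "
from h import *
go(545.5,-294.5,140,101.4)"
```

```text
[-4.478 -2.979 -2.933] [ 0.001  0.    -0.199]
```

Request:
{"name": "move_arm", "arguments": {"targets": [[0, 0, 0, -0.5, 0, 0, 0], [0, 0, 0, -1.3, 0, 0, 0], [0, 0, 0, -2.1, 0, 0, 0], [0, -0.3, -0.2, -2.8, 0, 0, 0], [0, -1, -0.7, -2.93, 0, 0, -0.05], [0, -1.7, -1.2, -2.93, 0, 0, -0.1], [0, -2.4, -1.6, -2.93, 0, 0, -0.15], [0, -3.1, -2.1, -2.93, 0, 0, -0.199], [0, -3.8, -2.6, -2.93, 0, 0, -0.199], [0, -4.48, -2.98, -2.93, 0, 0, -0.199], [0, -4.48, -2.98, -2.93, 0, 0, -0.199], [0, -4.48, -2.98, -2.93, 0, 0, -0.199]]}}

```text
time_s: 28.6
ee_pos: [0.5449, -0.2949, 0.139]
eef_rot: [-3.142, -0.0, 1.768]
force: [-0.6, 0.8, -1.6]
grip_width: 0.0575
grip_force: 25.0
```

```bash
python3 -c "
from h import *
o=ctrl.get_obs();print(o['ee_pos'],o['grip_width'])
go(545.5,-294.5,35,101.4)"
```

```text
[ 0.54490333 -0.29494753  0.13902784] 0.05747621748863589
[0.006 0.013 2.081] [-0.    -0.    -0.001]
```

Request:
{"name": "move_arm", "arguments": {"targets": [[0, 0, 0.01, 0.5, 0, 0, 0], [0, 0, 0.01, 1.1, 0, 0, 0], [0, 0, 0.01, 1.6, 0, 0, 0], [0, 0, 0.01, 1.9, 0, 0, 0], [0, 0, 0.01, 2.03, 0, 0, 0], [0, 0, 0.01, 2.07, 0, 0, 0], [0, 0, 0.01, 2.07, 0, 0, 0]]}}

```text
time_s: 29.3
ee_pos: [0.5462, -0.2945, 0.0364]
eef_rot: [3.141, 0.001, 1.77]
force: [-0.3, -1.0, 0.2]
grip_width: 0.0574
grip_force: 25.0
```

Request:
{"name": "move_arm", "arguments": {"targets": [[0.4, 0, 0, 0, 0, 0, 0], [0.4, 0, 0, 0, 0, 0, 0], [0.4, 0, 0, 0, 0, 0, 0], [0.4, 0, 0, -0.5, 0, 0, 0], [0.4, 0, 0, -1.3, 0, 0, 0], [0.8, 0, 0, -2.1, 0, 0, 0], [0.8, 0, 0, -2.1, 0, 0, 0]]}}

```text
time_s: 30.0
ee_pos: [0.5476, -0.2957, 0.1468]
eef_rot: [3.135, 0.006, 1.77]
force: [0.3, -0.3, 0.1]
grip_width: 0.0786
grip_force: 0.0
```

```bash
python3 -c "
from h import *
look('tin_mid',.03,.09)
go(555,-67,140,101.4)
go(555,-67,-6,101.4)"
```

```text
tin_mid 0.58 [317. 236.] 4578 0.0692 ((545.0492553710938, -294.9534606933594), (56.390296936035156, 55.99726104736328), 78.61534118652344)
[4.428 1.079 0.023] [ 0.001  0.001 -0.   ]
[4.431 1.076 2.943] [ 0.001  0.001 -0.   ]
```

Request:
{"name": "move_arm", "arguments": {"targets": [[0.8, 0.9, 0.2, 0, 0, 0, 0], [0.8, 1.8, 0.4, 0, 0, 0, 0], [0.8, 2.7, 0.6, 0, 0, 0, 0], [0.8, 3.6, 0.8, 0, 0, 0, 0], [0.8, 4.43, 1.08, 0, 0, 0, 0], [0.8, 4.43, 1.08, 0.3, 0, 0, 0], [0.8, 4.43, 1.08, 1, 0, 0, 0], [0.8, 4.43, 1.08, 1.8, 0, 0, 0], [0.8, 4.43, 1.08, 2.5, 0, 0, 0], [0.8, 4.43, 1.08, 2.9, 0, 0, 0], [0.8, 4.43, 1.08, 2.94, 0, 0, 0], [0.8, 4.43, 1.08, 2.94, 0, 0, 0]]}}

```text
time_s: 31.3
ee_pos: [0.5544, -0.0666, -0.0069]
eef_rot: [-3.14, -0.001, 1.77]
force: [-0.2, -0.4, 0.3]
grip_width: 0.0846
grip_force: 0.0
```

Request:
{"name": "move_arm", "arguments": {"targets": [[0.2, 0, 0, 0, 0, 0, 0], [-0.2, 0, 0, 0, 0, 0, 0], [-0.2, 0, 0, 0, 0, 0, 0], [-0.2, 0, 0, 0, 0, 0, 0], [-0.2, 0, 0, 0, 0, 0, 0], [-0.2, 0, 0, 0, 0, 0, 0], [-0.2, 0, 0, 0, 0, 0, 0]], "grip_force": 20}}

```text
time_s: 32.0
ee_pos: [0.555, -0.0667, -0.0061]
eef_rot: [3.141, 0.0, 1.77]
force: [-1.6, -0.4, 5.6]
grip_width: 0.0515
grip_force: 20.0
```

```bash
python3 -c "
from h import *
go(433.5,-317.5,140,101.4)"
```

```text
[-4.437 -3.372 -2.922] [0.001 0.    0.   ]
```

Request:
{"name": "move_arm", "arguments": {"targets": [[-0.2, 0, 0, -0.5, 0, 0, 0], [-0.2, 0, 0, -1.3, 0, 0, 0], [-0.2, 0, 0, -2.1, 0, 0, 0], [-0.2, -0.3, -0.2, -2.8, 0, 0, 0], [-0.2, -1, -0.7, -2.92, 0, 0, 0], [-0.2, -1.7, -1.3, -2.92, 0, 0, 0], [-0.2, -2.4, -1.8, -2.92, 0, 0, 0], [-0.2, -3.1, -2.3, -2.92, 0, 0, 0], [-0.2, -3.8, -2.9, -2.92, 0, 0, 0], [-0.2, -4.44, -3.37, -2.92, 0, 0, 0], [-0.2, -4.44, -3.37, -2.92, 0, 0, 0], [-0.2, -4.44, -3.37, -2.92, 0, 0, 0]]}}

```text
time_s: 33.2
ee_pos: [0.4331, -0.3179, 0.1392]
eef_rot: [-3.141, -0.001, 1.768]
force: [0.5, -0.3, 0.0]
grip_width: 0.0519
grip_force: 20.0
```

```bash
python3 -c "
from h import *
o=ctrl.get_obs();print(o['ee_pos'],o['grip_width'])
go(433.5,-317.5,35.5,101.4)"
```

```text
[ 0.43312518 -0.31788443  0.13924303] 0.0518912739492441
[0.005 0.009 2.075] [-0.    -0.001 -0.002]
```

Request:
{"name": "move_arm", "arguments": {"targets": [[-0.2, 0, 0, 0.5, 0, 0, 0], [-0.2, 0, 0, 1.1, 0, 0, 0], [-0.2, 0, 0, 1.6, 0, 0, 0], [-0.2, 0, 0, 1.9, 0, 0, 0], [-0.2, 0, 0, 2.03, 0, 0, 0], [-0.2, 0, 0, 2.08, 0, 0, 0], [-0.2, 0, 0, 2.08, 0, 0, 0]]}}

```text
time_s: 33.9
ee_pos: [0.434, -0.3173, 0.036]
eef_rot: [3.141, 0.0, 1.77]
force: [0.4, 0.7, 0.4]
grip_width: 0.0516
grip_force: 20.0
```

Request:
{"name": "move_arm", "arguments": {"targets": [[0.3, 0, 0, 0, 0, 0, 0], [0.3, 0, 0, 0, 0, 0, 0], [0.3, 0, 0, 0, 0, 0, 0], [0.3, 0, 0, 0, 0, 0, 0], [0.3, 0, 0, -0.5, 0, 0, 0], [0.3, 0, 0, -1.3, 0, 0, 0], [0.3, 0, 0, -2.2, 0, 0, 0], [0.3, 0, 0, -3.2, 0, 0, 0], [0.3, 1, 0, -3.6, 0, 0, 0], [0.3, 2, 0, -3.6, 0, 0, 0], [0.3, 3, 0, -3.6, 0, 0, 0], [0.3, 3, 0, -3.6, 0, 0, 0]]}}

```text
time_s: 35.1
ee_pos: [0.403, -0.1671, 0.2162]
eef_rot: [3.14, 0.0, 1.773]
force: [-1.1, -0.3, 0.1]
grip_width: 0.0613
grip_force: 0.0
```

Run:
```python
from h import *
c=look('red_spool_mid',.07,.1); look('tin_mid',.06,.08); s=cam('scene'); 
save('end.png',np.hstack([cv2.resize(c[0],(400,300)),cv2.resize(s[0],(400,300))]))
```

```text
red_spool_mid 0.89 [318. 349.] 384 0.0829 ((437.5549011230469, -335.61883544921875), (41.31455993652344, 15.637290954589844), 14.963048934936523)
```

View pics/end.png

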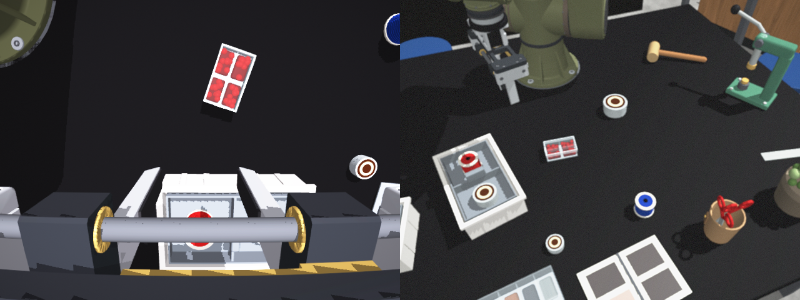

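The final pictures show the tray home in the tub. In the right half-picture the red spool stands upright at (468,160) and the tin at (484,192). Spool top is at 83 mm, as it should be. The beads (560,148) and blue spool (645,204) haven't moved, and the gripper is clear.

```bash
python3 -c "
from station import ctrl
print(ctrl.hand_in())"
```

```text
the job is handed in; nothing more can be done
None
```

I packed the tub in the order asked and handed it in after about 35 s of robot time: rivets and eyelets flat on the bottom, tray home over them, wax tin and red spool standing one in each half, beads and blue spool left where they were; the first try at the rivets gripped nothing and pressed lightly on the lid (about 6 N), because the fingertips sit 13 mm behind the reported tool point rather than 14 mm ahead, and I allowed for that from then on.

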